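# Take the worn snap-fit pad off the polisher and put it away

## Robot

A 6-joint arm with a two-finger parallel gripper is mounted at the origin on the work surface. World frame = base frame: x ahead of the robot, y to its left, z up, the work surface at z = 0. Lengths are in mm, angles in degrees, forces in N, time in s.
With the tool pointing down it reaches from about 350 to 850 mm from the base axis. Payload 8.1 kg.
Tool frame: the origin (TCP) lies midway between the tips of the shut fingers; the grasp point (between the pads) lies 19 mm behind it (r.grasp_offset is the distance from the TCP to the grasp point, in mm); z points along the fingers, x is the direction in which the jaws open and shut, and the axes are right-handed (so a half turn about z gives the same grasp; the last joint's range is limited). The gripper opens to 85 mm and grips with 20 to 120 N. Pads are 22 mm wide; open, the fingers measure 114 mm over their backs; the gripper's body (76 mm by 85 mm) begins 54 mm behind the grasp point. The pads swing forward as they close: fully open they stand 13 mm farther back than shut.
Start: joints at [60.882, 7.471, 85.268, -0, 87.261, -4.893], TCP at [246.169, 547.18, 231.292] pointing down, gripper open.
Joint ranges: [-169.43, 169.43], [-51.17, 129.36], [1.28, 143.12], [-76.62, 256.62], [0, 156.53], [-152.29, 152.29]. Speed limits (degrees/s): [136.94, 136.94, 159.86, 180, 180, 180].

## Interface

Orientations are given as [roll, pitch, yaw] about the fixed x, y, z axes, in that order (R = Rz(yaw) Ry(pitch) Rx(roll)).
In Python, from bench import r, optics, hand_in gives the robot as it stands.
- The arm moves only by the shell command python3 -m pendant 'ROWS' [FORCE]. ROWS is JSON, a list of rows, each a list of 5 numbers: the opening, from 0 (shut) to 1 (fully open), then the shift along the tool's x, y, z in mm, then the turn about the tool's z in degrees. A call has 1 to 10 rows; each row shifts and turns the commanded pose from where the row before left it, along the tool's axes as they then stand; what a row does not reach is not made up. A row lasts 1/10 s, in which the tool goes at most 50 mm and 8.59 degrees, less where a joint would pass 70% of its speed; a pose out of reach is approached as far as the arm can. A call with a gripper value outside its range is refused whole. The fingers move at their own pace and stop on an object; FORCE is the grip in N (left out, the last holds). Time passes only in rows, so rows that do not move let the fingers close. It gives the time, the measured TCP pose, the force and the opening at its end, in the units of the state.
- r.sense(): the state, without advancing time (a new reading comes with each control period).
- optics.snapshot(name): name is "scene" or "side" or "wrist"; returns (picture, depth): 400x640x3 uint8, blue, green, red; 400x640 float32, mm along the optical axis (not along the pixel's ray), 0 where there is no reading.
- optics.camera_params(name): a dict with "camera_matrix" (3x3 intrinsics, pixels), "k1" (the pictures are not rectified: a ray, as slopes to the right and down, at radius r is drawn at 1 + k1 r^2 times it, then the intrinsics apply), "eye" and "orientation" of the camera in the world. Camera axes: x right, y down, z forward; pixel columns grow to the right and rows downward; lengths in mm; the calibration is good to about 2 mm. A picture is of the moment at which its call begins: read the wrist's pose just before it. camera_params takes no time and is no camera call; for the wrist camera it gives the pose at the moment of the call.
- hand_in(): hands the job in, once; it reports no verdict.
Trained networks look in the newest picture that a camera, given by its name, has taken for a name from the list of things; names that differ only in an ending like _2 or _b are one class to them, and where a whole thing is asked for, a point or a joint stands for the part that bears it (a point fixed in the world has none). Each returns a list of dicts, best first, with "score" (0 to 1); they miss things now and then, are a little off and sometimes report something else, mostly with a low value. They report only what shows in the picture. A call takes as long as a camera call. They do not tell look-alikes from the thing itself.
- optics.search_frame(camera, query): "at" ([x, y, z] in mm, in world coordinates, good to about 4 mm: the middle of the surface that is visible of it).
The state is a dict: "time": time; "joint_pos": joint angles; "qd": joint speeds; "joint_efforts": joint torques, N m; "tool_pos": TCP position; "tcp_rot": TCP orientation; "ft_force": force on the tool from outside, world axes, zero at the start; "wrist_torque": the same for the moment, N m; "finger_gap": finger opening in mm.
Only numpy, scipy, OpenCV 4.12 (cv2) and the standard library are available. Lean on these libraries where they do the work, as an engineer would, in place of code of your own. Each camera call takes 0.05 s, during which the arm holds its last target. There are 200 camera calls.

## Task

Pull the worn polishing pad head off the spindle of the upturned polisher (it is held by a snap catch, so it takes a firm straight pull upwards) and set it down in the shallow grey tray, hub down, without dropping it. Then slide the tray with the pad head in it along the bench, without lifting the tray, until its long side lies flat against the granite strip and it does not stick out past either end of the strip. Leave the rubbing brick, the bottle and the can where they are.

Things in the scene. Friction and masses are not known exactly. Their poses are not given: they have to be found in the camera images.
- head: Push-fit pad head: black round plate 60 mm across, 18 to 32 mm above the origin (grip its rim), thin grey worn pad on top (to 34 mm), below it a 40 mm square black hub with a bore in which a snap catch holds the spindle's square drive. Takes 10 to 15 N straight up; catch lets go after 6 mm, free after 17 mm. 110 g. Origin: centre of the hub's underside, z up.
- polisher: Polisher fixed upside down in a steel cradle: aluminium gear head 84 by 64 mm, 76 mm high, spindle pointing up; grey motor housing 66 mm thick and black handle run 250 mm along the body's +x, up to 85 mm high. Origin: on the bench below the spindle axis; x towards the motor, z up.
- seat (a point): Top of the polisher's spindle flange, on the spindle axis, 96 mm above the bench, where the pad head's underside (the origin of head) sits at the start. The square drive stands 15 mm above this point.
- tray: Loose shallow open tray of grey plastic, outside 140 (x) by 180 (y) by 32 mm high, walls and floor 4 mm thick, about 0.4 kg, empty at the start. Origin: centre of its underside; x towards the granite strip, y along its long sides.
- strip: Speckled brown granite strip fixed on the bench, 45 (x) by 260 (y) by 40 mm high; the tray goes against its long face towards the robot. Origin: NOT in the stone but on the bench, 70 mm in front (-x) of the middle of that face, where the centre of a parked tray is. x points square into the strip, y along it.
- brick: Bystander: loose dark grey rubbing brick 90 by 42 by 30 mm lying on the bench between the polisher and the tray. Origin: centre of its underside.
- bottle: Bystander: loose white plastic bottle, 66 mm in diameter, 170 mm tall, standing at the side. Origin: centre of its underside.
- can: Bystander: loose closed can, 76 mm in diameter, 100 mm tall, standing at the side. Origin: centre of its underside.
Not all that is in view belongs to the job. Of the things like the tray, leave any that is turquoise; of the rest the smaller one is meant.

How it is judged:
By the outcome, as a careful person would: the job done as asked, in the order asked, and still so for the second after the job is handed in, with the robot touching nothing.
It also fails if it takes over 56 s, if anything falls off the work surface, if the arm or the gripper's body presses on something with over 40 N, if the wrist force passes 120 N, or if a joint passes its speed limit or range.

## Working session

There is one attempt and no reset: what is moved stays moved. The work goes in short steps, Python scripts to look and compute and a shell command to move; the robot and the scene stay as the last step left them, time stands still between calls to the robot, and variables do not carry over. Pictures are saved under pics/ and viewed, about 8 in all and at most 12, crops included, and the job is handed in when it is done.

```bash
mkdir -p pics; ls
cat > h.py <<'E'
from bench import r, optics, hand_in
import numpy as np, cv2
def shot(c,name=None):
    p,d=optics.snapshot(c)
    if name: cv2.imwrite(f'pics/{name}.png',p)
    return p,d
def cloud(c,d):
    P=optics.camera_params(c);K=np.array(P["camera_matrix"])
    v,u=np.mgrid[0:d.shape[0],0:d.shape[1]].astype(float)
    x=(u-K[0,2])/K[0,0];y=(v-K[1,2])/K[1,1];rd=np.hypot(x,y);q=rd.copy()
    for _ in range(10): q=rd/(1+P["k1"]*q*q)
    s=np.where(rd>0,q/np.maximum(rd,1e-9),1)
    o=np.array(P["orientation"],float)
    if o.shape!=(3,3):
        from scipy.spatial.transform import Rotation as R
        o=R.from_euler('xyz',o,degrees=True).as_matrix()
    W=np.stack([x*s*d,y*s*d,d],-1)@o.T+np.array(P["eye"])
    W[d<=0]=np.nan
    return W
E
python3 - <<'E'
from h import *
print(optics.camera_params("scene"));print(optics.camera_params("side"))
for c in("scene","side"):
    shot(c,c)
    for n in("head","polisher","tray","strip","brick","bottle","can"):
        print(c,n,[(np.round(o["at"]).tolist(),round(o["score"],2)) for o in optics.search_frame(c,n)])
E
```

```text
pics
{'camera_matrix': array([[459.68862058,   0.        , 317.59750204],
       [  0.        , 459.68862058, 200.11526507],
       [  0.        ,   0.        ,   1.        ]]), 'k1': -0.08721179093333811, 'eye': array([1300.87358298,  101.47748956, 1125.96019257]), 'orientation': array([-141.66549173,    0.96451365,   95.47131515])}
{'camera_matrix': array([[386.16315676,   0.        , 318.46839977],
       [  0.        , 386.16315676, 198.6325818 ],
       [  0.        ,   0.        ,   1.        ]]), 'k1': -0.042092101648817, 'eye': array([ 248.1417574 , -784.72916227,  724.71044367]), 'orientation': array([-127.23134886,   -1.11771301,  -14.87754088])}
scene head [([627.0, -217.0, 130.0], 0.58)]
scene polisher [([745.0, -238.0, 64.0], 0.65)]
scene tray [([471.0, 257.0, 2.0], 0.91), ([330.0, -87.0, 6.0], 0.85)]
scene strip [([702.0, 228.0, 37.0], 0.78)]
scene brick [([561.0, -1.0, 31.0], 0.63)]
scene bottle [([417.0, 469.0, 99.0], 0.71)]
scene can [([479.0, -495.0, 81.0], 0.82), ([471.0, 257.0, -0.0], 0.23)]
side head [([621.0, -232.0, 131.0], 0.95)]
side polisher [([690.0, -271.0, 48.0], 0.72), ([545.0, -9.0, 28.0], 0.46)]
side tray [([622.0, 502.0, 10.0], 0.98), ([323.0, -82.0, 3.0], 0.97), ([479.0, 261.0, -0.0], 0.58)]
side strip []
side brick [([545.0, -10.0, 27.0], 0.93), ([399.0, 456.0, 82.0], 0.3)]
side bottle [([398.0, 457.0, 84.0], 0.77)]
side can [([458.0, -509.0, 96.0], 0.67)]
```

View pics/scene.png

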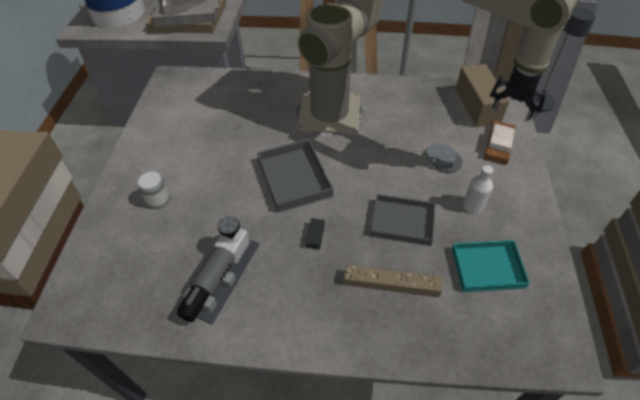

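View pics/side.png

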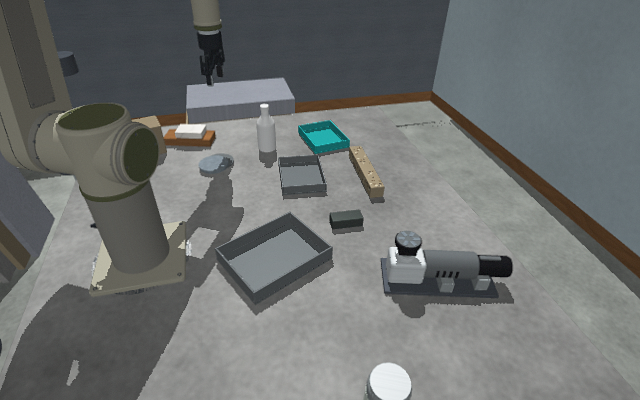

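The scene view shows the small grey tray at about (402,219), the larger grey one at (294,175) and a turquoise one at (490,265). The strip is at (392,280), the head at (229,227) on the polisher, and the brick at (315,233). The tray I want is the small one, near (475,258). Next I fit its geometry.

Run:
```python
from h import *
for c in("scene","side"):
    p,d=shot(c);W=cloud(c,d)
    def rect(n,cx,cy,rad,z0,z1):
        m=(np.hypot(W[...,0]-cx,W[...,1]-cy)<rad)&(W[...,2]>z0)&(W[...,2]<z1)
        if m.sum()<5: print(c,n,m.sum());return
        q=W[m];(a,b),(w,h),an=cv2.minAreaRect(q[:,:2].astype(np.float32))
        print(c,n,m.sum(),'c',round(a),round(b),'size',round(w),round(h),'ang',round(an,1),'z',np.percentile(q[:,2],[5,50,95]).round(),'mean',q.mean(0).round())
    rect('tray',475,258,130,18,45); rect('bigtray',330,-87,160,25,60)
    rect('strip',690,228,160,30,50); rect('striptop',690,228,160,36,50)
    rect('head',620,-225,60,118,150);rect('headtop',620,-225,60,126,150)
    rect('gear',620,-225,80,60,85);rect('motor',740,-240,150,40,100)
    rect('brick',550,-5,70,22,40);rect('bottle',400,458,60,40,200);rect('stuff',475,258,20,-10,20)
print(r.sense()['time'])
```

```text
scene tray 577 c 481 259 size 180 146 ang 84.3 z [19. 28. 35.] mean [485. 262.  28.]
scene bigtray 746 c 333 -87 size 242 183 ang 25.0 z [26. 38. 44.] mean [337. -82.  36.]
scene strip 1687 c 629 231 size 261 175 ang 86.1 z [32. 41. 44.] mean [689. 228.  40.]
scene striptop 1510 c 632 231 size 260 168 ang 86.1 z [37. 41. 44.] mean [693. 227.  41.]
scene head 328 c 622 -220 size 56 55 ang 19.9 z [121. 129. 133.] mean [ 624. -220.  129.]
scene headtop 276 c 622 -221 size 56 54 ang 19.9 z [127. 130. 133.] mean [ 622. -221.  130.]
scene gear 530 c 644 -227 size 63 113 ang 72.6 z [65. 77. 84.] mean [ 654. -221.   76.]
scene motor 2452 c 729 -253 size 101 281 ang 77.9 z [45. 76. 87.] mean [ 744. -249.   72.]
scene brick 389 c 553 3 size 42 95 ang 85.6 z [25. 29. 33.] mean [557.   3.  29.]
scene bottle 743 c 411 476 size 64 54 ang 71.5 z [ 49. 109. 170.] mean [417. 473. 108.]
scene stuff 116 c 475 259 size 36 39 ang 88.3 z [1. 4. 8.] mean [475. 258.   4.]
side tray 476 c 480 259 size 188 140 ang 83.8 z [19. 28. 34.] mean [481. 250.  27.]
side bigtray 1489 c 330 -88 size 237 187 ang 24.7 z [26. 37. 43.] mean [329. -95.  36.]
side strip 689 c 629 231 size 264 174 ang 85.6 z [33. 41. 43.] mean [682. 211.  40.]
side striptop 604 c 692 226 size 263 47 ang 86.3 z [38. 41. 44.] mean [689. 213.  41.]
side head 455 c 619 -223 size 57 59 ang 2.3 z [121. 130. 132.] mean [ 617. -228.  129.]
side headtop 383 c 620 -223 size 57 58 ang 38.0 z [127. 130. 132.] mean [ 619. -225.  130.]
side gear 867 c 641 -231 size 63 117 ang 73.7 z [63. 75. 84.] mean [ 636. -243.   75.]
side motor 2958 c 722 -267 size 74 284 ang 68.9 z [45. 74. 85.] mean [ 718. -272.   70.]
side brick 363 c 552 2 size 46 89 ang 86.2 z [25. 30. 33.] mean [550.  -1.  30.]
side bottle 559 c 397 466 size 51 66 ang 79.3 z [ 47. 101. 169.] mean [397. 460. 101.]
side stuff 64 c 474 258 size 38 34 ang 35.1 z [3. 5. 8.] mean [474. 257.   5.]
0.9
```

```bash
cat >> h.py <<'E'
from scipy.spatial.transform import Rotation as R
def goto(x,y,z,yaw=None):
    """print remaining shift in tool axes and turn; yaw = world angle of tool x (mod 180)"""
    s=r.sense();M=R.from_euler('xyz',s['tcp_rot'],degrees=True).as_matrix()
    d=M.T@(np.array([x,y,z])-s['tool_pos'])
    a=np.degrees(np.arctan2(M[1,0],M[0,0]))
    print('t',s['time'],'pos',np.round(s['tool_pos'],1),'rot',np.round(s['tcp_rot'],1),'j',np.round(s['joint_pos'],0),'tool shift now',np.round(d,1),'xyaw',round(a,1))
    if yaw is not None: print('turn (world ccw)',round((yaw-a+90)%180-90,1),'= about tool z',-round((yaw-a+90)%180-90,1))
E
python3 -c "
from h import *
print(r.grasp_offset); goto(620.5,-222,200,84)"
```

```text
18.700000000000003
t 0.9 pos [246.2 547.2 231.3] rot [180.   -0.   65.8] j [61.  7. 85. -0. 87. -5.] tool shift now [-547.9  657.    31.3] xyaw 65.8
turn (world ccw) 18.2 = about tool z -18.2
```

```bash
python3 -m pendant '[[1,-27,33,-2,0],[1,-27,33,-2,0],[1,-27,33,0,0],[1,-27,33,0,0],[1,-27,33,0,0],[1,-27,33,0,0],[1,-27,33,0,0],[1,-27,33,0,0],[1,-27,33,0,0],[1,-27,33,0,0]]' 80
python3 -m pendant '[[1,-27,33,0,0],[1,-27,33,0,0],[1,-27,33,0,0],[1,-27,33,0,0],[1,-27,33,0,0],[1,-27,33,0,0],[1,-27,33,0,0],[1,0,0,0,-6.1],[1,0,0,0,-6.1],[1,0,0,0,-6]]'
python3 -c "
from h import *
goto(620.5,-222,200,84)"
```

```text
time: 1.9
tool_pos: [436.9, 163.9, 235.6]
tcp_rot: [180.0, -0.0, 65.8]
ft_force: [1.1, 0.8, 0.5]
finger_gap: 85.4
time: 2.9
tool_pos: [569.5, -102.2, 235.1]
tcp_rot: [-180.0, -0.0, 84.2]
ft_force: [1.0, 0.7, 0.3]
finger_gap: 85.5
t 2.9 pos [ 569.5 -102.2  235.1] rot [-180.    -0.    84.2] j [-15.   4.  88.   0.  87. -99.] tool shift now [-114.    62.9   35. ] xyaw 84.2
turn (world ccw) -0.2 = about tool z 0.2
```

```bash
python3 -m pendant '[[1,-38,21,0,0],[1,-38,21,0,0],[1,-38,21,0,0],[1,0,0,0,0],[1,0,0,0,0]]'
python3 - <<'E'
from h import *
p,d=shot("wrist","w1");W=cloud("wrist",d)
print([(np.round(o["at"],1).tolist(),round(o["score"],2)) for o in optics.search_frame("wrist","head")])
m=(np.hypot(W[...,0]-620,W[...,1]+222)<50)&(W[...,2]>122)&(W[...,2]<145)
q=W[m]
if len(q):
    print(len(q),cv2.minEnclosingCircle(q[:,:2].astype(np.float32)),cv2.minAreaRect(q[:,:2].astype(np.float32)),np.percentile(q[:,2],[5,50,95]))
    h,_,_=0,0,0
    print('mid',(np.percentile(q,1,0)+np.percentile(q,99,0))/2)
goto(620.5,-222,112,84)
E
```

```text
time: 3.4
tool_pos: [619.9, -222.4, 234.4]
tcp_rot: [-179.9, -0.0, 83.9]
ft_force: [0.2, 0.0, -0.4]
finger_gap: 85.1
[([623.8, -220.7, 129.9], 0.57)]
3425 ((618.0419921875, -222.4867706298828), 29.87576675415039) ((618.0720825195312, -222.4268798828125), (58.9941520690918, 58.687782287597656), 8.914490699768066) [127.50907955 129.85842196 131.27245088]
mid [ 617.43227613 -222.40947748  128.79058202]
t 3.5 pos [ 620.  -220.8  235.3] rot [-180.   -0.   84.] j [ -24.   16.   75.    0.   89. -108.] tool shift now [ -1.2   0.7 123.3] xyaw 84.0
turn (world ccw) 0.0 = about tool z -0.0
```

View pics/w1.png

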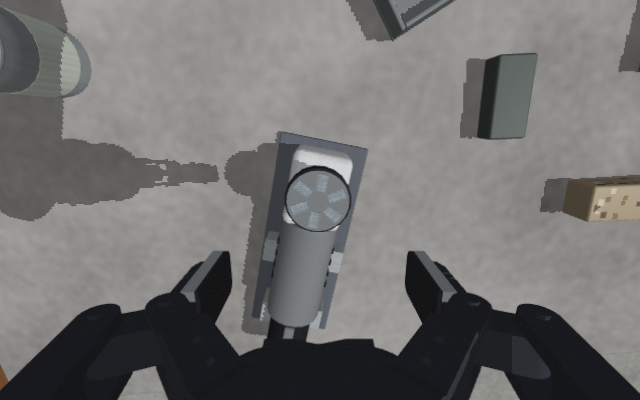

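The wrist view shows the head clearly at (318,199), centred between the jaws and nothing in the fingers' way. I go down and grip.

```bash
python3 -m pendant '[[1,-1.3,-1.4,40,0],[1,0,0,40,0],[1,0,0,30,0],[1,0,0,20,0],[1,0,0,7,0],[1,0,0,0,0],[1,0,0,0,0]]' 80
python3 -c "
from h import *
goto(618.5,-222,98,84)"
python3 -m pendant '[[0,0,0,0,0],[0,0,0,0,0],[0,0,0,0,0],[0,0,0,0,0],[0,0,0,0,0],[0,0,0,0,0],[0,0,0,0,0]]' 80
```

```text
time: 4.2
tool_pos: [619.6, -222.5, 100.3]
tcp_rot: [179.9, 0.0, 84.0]
ft_force: [-0.6, -0.3, 0.6]
finger_gap: 85.4
t 4.2 pos [ 619.6 -222.5  100.3] rot [179.9   0.   84. ] j [ -24.   21.   83.    0.   76. -108.] tool shift now [ 0.4 -1.1  2.3] xyaw 84.0
turn (world ccw) -0.0 = about tool z 0.0
time: 4.9
tool_pos: [619.9, -223.3, 100.8]
tcp_rot: [179.8, 0.1, 84.0]
ft_force: [-0.7, 0.8, 7.6]
finger_gap: 57.5
```

```bash
python3 -m pendant '[[0,0,0,0,0],[0,0,0,0,0],[0,0,0,0,0]]' 80; python3 -c "
from h import *
p,d=shot('wrist','w2')
s=r.sense();print(s['finger_gap'],s['ft_force'],s['wrist_torque'])"
```

```text
time: 5.2
tool_pos: [619.9, -223.3, 100.8]
tcp_rot: [179.8, 0.1, 84.0]
ft_force: [-0.9, 0.1, 6.2]
finger_gap: 57.8
57.95209093449564 [-0.38048558  1.0770443   5.89983446] [0.15197694 0.13991176 0.03520306]
```

View pics/w2.png

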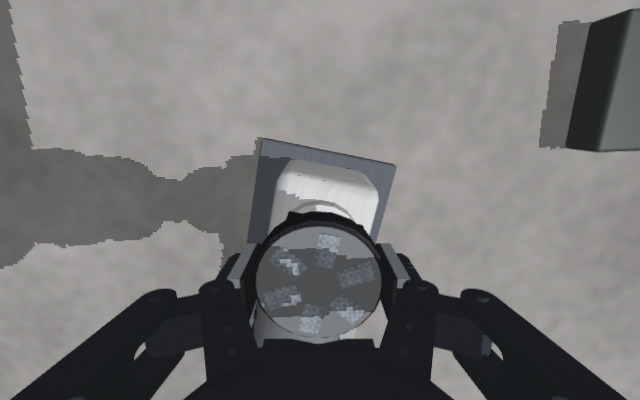

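The pads sit on both sides of the rim, at about (235,275) and (400,270). Now a straight pull.

```bash
python3 -m pendant '[[0,0,0,-1,0],[0,0,0,-2,0],[0,0,0,-2,0],[0,0,0,-2,0],[0,0,0,-2,0],[0,0,0,-3,0],[0,0,0,-3,0],[0,0,0,-4,0],[0,0,0,-4,0],[0,0,0,-4,0]]' 80
python3 -m pendant '[[0,0,0,-10,0],[0,0,0,-20,0],[0,0,0,-25,0],[0,0,0,-25,0],[0,0,0,-10,0],[0,0,0,0,0],[0,0,0,0,0]]'
python3 - <<'E'
from h import *
p,d=shot("wrist","w3");W=cloud("wrist",d)
T=r.sense()['tool_pos']
m=(np.hypot(W[...,0]-T[0],W[...,1]-T[1])<45)&(np.abs(W[...,2]-T[2]-29)<8)
cv2.imwrite('pics/w3.png',np.hstack([p]))
u=np.argwhere(m);q=W[m];print(len(q),np.percentile(q[:,2],[5,50,95])-T[2],np.percentile(q,[1,99],0).mean(0)-T, np.linalg.lstsq(np.c_[q[:,:2]-T[:2],np.ones(len(q))],q[:,2],rcond=None)[0])
goto(480,259,200,84)
print(r.sense()['finger_gap'])
E
```

```text
time: 6.25
tool_pos: [618.6, -222.7, 126.0]
tcp_rot: [180.0, 0.0, 84.0]
ft_force: [0.4, -1.1, -2.4]
finger_gap: 57.7
time: 6.95
tool_pos: [618.3, -222.6, 214.4]
tcp_rot: [-179.9, -0.0, 84.0]
ft_force: [0.1, -0.0, -1.3]
finger_gap: 57.5
14147 [25.49524259 28.5561719  31.02561938] [-3.21285077 -0.19269567 28.80778487] [ 2.31079540e-02 -2.48948129e-03  2.42123608e+02]
t 7.0 pos [ 617.9 -222.4  213.5] rot [-179.9   -0.    84. ] j [ -24.   17.   76.   -0.   87. -108.] tool shift now [ 464.3 -187.6   14.3] xyaw 84.0
turn (world ccw) 0.0 = about tool z -0.0
57.678237734402856
```

View pics/w3.png

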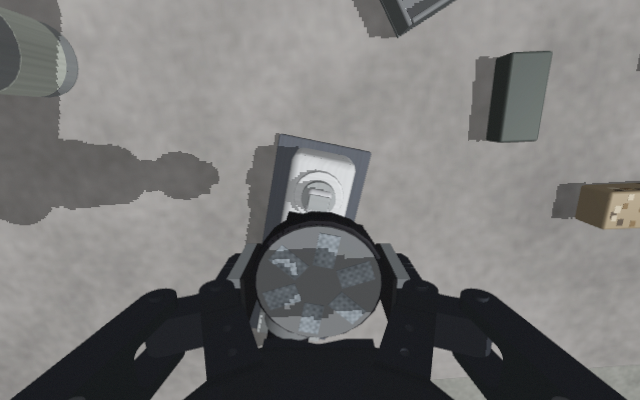

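The head is off the bare spindle at (319,195) and held level. I carry it to the tray.

```bash
python3 -m pendant '[[0,20,-8,0,0],[0,38,-15,0,0],[0,42,-17,0,0],[0,42,-17,0,0],[0,42,-17,0,0],[0,42,-17,0,0],[0,42,-17,0,0],[0,42,-17,0,0],[0,42,-17,0,0],[0,42,-17,0,0]]' 
python3 -m pendant '[[0,40,-16,0,0],[0,20,-8,0,0],[0,8,-5,0,0],[0,0,0,0,0],[0,0,0,0,0],[0,0,0,0,0]]'
python3 - <<'E'
from h import *
p,d=shot("wrist","w4");W=cloud("wrist",d)
m=(np.hypot(W[...,0]-480,W[...,1]-259)<130)&(W[...,2]>18)&(W[...,2]<42)
q=W[m];print(len(q),cv2.minAreaRect(q[:,:2].astype(np.float32)))
goto(480,259,9,84);print(r.sense()['finger_gap'])
E
```

```text
time: 8.0
tool_pos: [500.1, 187.2, 213.5]
tcp_rot: [-179.9, 0.1, 84.0]
ft_force: [1.2, -0.0, -1.5]
finger_gap: 57.8
time: 8.6
tool_pos: [480.5, 255.2, 215.0]
tcp_rot: [-180.0, 0.0, 83.9]
ft_force: [-0.2, -0.3, -1.6]
finger_gap: 57.6
2444 ((478.32794189453125, 257.5160217285156), (181.0017852783203, 139.5664520263672), 83.88359832763672)
t 8.65 pos [480.6 255.2 215.1] rot [-180.     0.    83.9] j [ 23.  -1.  95.  -0.  85. -61.] tool shift now [  3.8  -1.  206.1] xyaw 83.9
turn (world ccw) 0.1 = about tool z -0.1
57.71168344590435
```

View pics/w4.png

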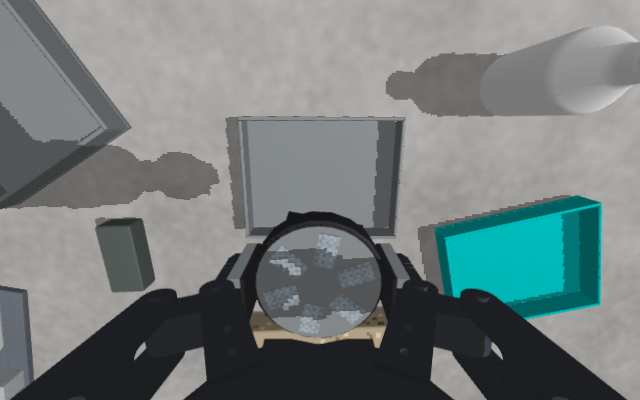

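The tray is below, with corners at about (235,118) and (395,235). I lower the head with a slow final approach.

```bash
python3 -m pendant '[[0,2,-1,20,0],[0,0,0,40,0],[0,0,0,45,0],[0,0,0,45,0],[0,0,0,25,0],[0,0,0,15,0],[0,0,0,5,0],[0,0,0,3,0],[0,0,0,1,0],[0,0,0,0,0]]' 
python3 -m pendant '[[0,0,0,1,0],[0,0,0,1,0],[0,0,0,1,0],[0,0,0,0,0]]'
python3 -c "
from h import *
goto(479,257.5,9,84);print(r.sense()['ft_force'])"
```

```text
time: 9.65
tool_pos: [480.6, 259.1, 17.8]
tcp_rot: [179.9, -0.1, 84.0]
ft_force: [0.3, 0.6, -1.3]
finger_gap: 57.7
time: 10.05
tool_pos: [479.2, 258.5, 13.2]
tcp_rot: [-180.0, 0.0, 84.0]
ft_force: [-0.0, 0.3, -1.5]
finger_gap: 57.6
t 10.05 pos [479.2 258.5  13.2] rot [-180.    0.   84.] j [ 23.  12. 105.  -0.  64. -61.] tool shift now [-1.  -0.1  4.2] xyaw 84.0
turn (world ccw) 0.0 = about tool z -0.0
[-0.03092813  0.33847233 -1.48792909]
```

```bash
python3 -m pendant '[[0,0,0,1,0],[0,0,0,1,0],[0,0,0,1,0],[0,0,0,0,0]]'
python3 -m pendant '[[0,0,0,0.5,0],[0,0,0,0.5,0],[0,0,0,0,0]]'
```

```text
time: 10.45
tool_pos: [479.2, 258.5, 10.0]
tcp_rot: [-180.0, 0.0, 84.0]
ft_force: [0.3, 0.1, -0.9]
finger_gap: 57.5
time: 10.75
tool_pos: [479.3, 258.5, 9.2]
tcp_rot: [-180.0, 0.0, 84.0]
ft_force: [0.8, -0.3, -1.3]
finger_gap: 57.5
```

```bash
python3 -m pendant '[[0,0,0,0.5,0],[0,0,0,0.5,0],[0,0,0,0,0]]'
python3 -m pendant '[[0,0,0,0.5,0],[0,0,0,0.5,0],[0,0,0,0,0]]'
```

```text
time: 11.05
tool_pos: [479.4, 258.6, 8.8]
tcp_rot: [-180.0, 0.0, 84.0]
ft_force: [-3.1, -1.8, 6.7]
finger_gap: 57.8
time: 11.35
tool_pos: [479.4, 258.6, 8.7]
tcp_rot: [-180.0, 0.0, 84.0]
ft_force: [-8.0, -3.7, 15.3]
finger_gap: 57.9
```

```bash
python3 -m pendant '[[0,0,0,-0.8,0],[0.7,0,0,0,0],[0.75,0,0,0,0],[0.85,0,0,0,0],[1,0,0,0,0],[1,0,0,0,0],[1,0,0,0,0],[1,0,0,0,0]]' 
python3 -m pendant '[[1,0,0,-10,0],[1,0,0,-20,0],[1,0,0,-30,0],[1,0,0,-30,0],[1,0,0,0,0],[1,0,0,0,0]]'
python3 - <<'E'
from h import *
p,d=shot("wrist","w5");W=cloud("wrist",d)
m=(np.hypot(W[...,0]-480,W[...,1]-259)<45)&(W[...,2]>22)&(W[...,2]<80)
q=W[m];print(len(q),q.mean(0),np.percentile(q,[2,98],0))
goto(479,257.5,9,84)
E
```

```text
time: 12.15
tool_pos: [479.3, 258.6, 8.1]
tcp_rot: [180.0, -0.0, 84.0]
ft_force: [0.5, 0.3, -0.4]
finger_gap: 85.5
time: 12.75
tool_pos: [480.3, 259.0, 99.8]
tcp_rot: [179.9, -0.1, 84.0]
ft_force: [0.2, 0.6, 0.3]
finger_gap: 85.8
4872 [474.42095011 257.79250594  35.59988501] [[448.57793498 231.56609078  29.20173522]
 [502.14720104 283.82186779  37.54595116]]
t 12.8 pos [479.3 258.5  98.3] rot [180.  -0.  84.] j [ 23.   5. 102.  -0.  73. -61.] tool shift now [-1.1 -0.3 89.3] xyaw 84.0
turn (world ccw) 0.0 = about tool z -0.0
```

View pics/w5.png

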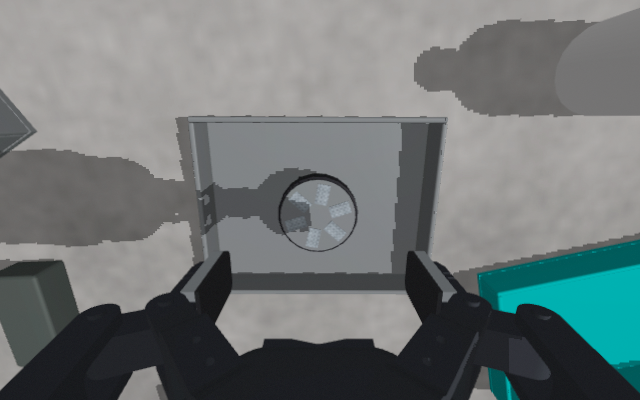

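The head stands level at (318,213), in the middle of the tray. Next I move behind the tray's near wall and come down there.

```bash
python3 -m pendant '[[0.8,0,-20,-10,0],[0.8,0,-30,0,0],[0.8,0,-30,0,0],[0.8,0,-20,0,0],[0.8,0,0,0,-2],[0.8,0,0,0,0],[0.8,0,0,0,0]]'
python3 - <<'E'
from h import *
goto(379,268.6,4,86); print(r.sense()['finger_gap'])
E
```

```text
time: 13.5
tool_pos: [379.5, 268.8, 107.3]
tcp_rot: [-179.9, 0.0, 85.9]
ft_force: [-0.4, 1.0, 0.3]
finger_gap: 67.9
t 13.5 pos [379.5 268.8 107.3] rot [-179.9    0.    85.9] j [ 29.  -8. 114.  -0.  74. -57.] tool shift now [-1.000e-01 -4.000e-01  1.033e+02] xyaw 85.9
turn (world ccw) 0.1 = about tool z -0.1
67.9408148767861
```

```bash
python3 -m pendant '[[0.8,0,0,30,0],[0.8,0,0,40,0],[0.8,0,0,20,0],[0.8,0,0,10,0],[0.8,0,0,3,0],[0.8,0,0,0,0],[0.8,0,0,0,0]]' 
python3 -m pendant '[[0.8,0,5,0,0],[0.8,0,5,0,0],[0.8,0,3,0,0],[0.8,0,3,0,0],[0.8,0,3,0,0],[0.8,0,4,0,0],[0.8,0,5,0,0],[0.8,0,6,0,0],[0.8,0,6,0,0],[0.8,0,6,0,0]]'
```

```text
time: 14.2
tool_pos: [381.1, 269.6, 6.4]
tcp_rot: [179.9, -0.1, 86.0]
ft_force: [0.1, -0.6, 0.1]
finger_gap: 68.3
time: 15.2
tool_pos: [425.6, 265.6, 4.6]
tcp_rot: [-179.9, 0.0, 86.0]
ft_force: [-2.2, -0.6, -1.4]
finger_gap: 68.1
```

```bash
python3 -m pendant '[[0.8,0,6,0,0],[0.8,0,7,0,0],[0.8,0,8,0,0],[0.8,0,8,0,0],[0.8,0,8,0,0],[0.8,0,8,0,0],[0.8,0,7,0,0],[0.8,0,6,0,0],[0.8,0,4,0,0],[0.8,0,2,0,0]]'
python3 - <<'E'
from h import *
p,d=shot("scene","s2");W=cloud("scene",d)
m=(np.hypot(W[...,0]-545,W[...,1]-252)<110)&(W[...,2]>20)&(W[...,2]<39)
p2,d2=shot("side","s2side");W2=cloud("side",d2)
cv2.imwrite('pics/s2.png',cv2.resize(p[150:320,300:540],None,fx=3,fy=3))
goto(599,233,4,86)
E
```

```text
time: 16.2
tool_pos: [489.9, 261.3, 5.2]
tcp_rot: [-180.0, -0.0, 86.0]
ft_force: [-4.7, -0.2, 2.3]
finger_gap: 68.0
t 16.3 pos [490.1 261.4   5.2] rot [180.  -0.  86.] j [ 23.  14. 103.  -0.  63. -63.] tool shift now [-20.7 110.7   1.3] xyaw 86.0
turn (world ccw) 0.0 = about tool z -0.0
```

View pics/s2.png

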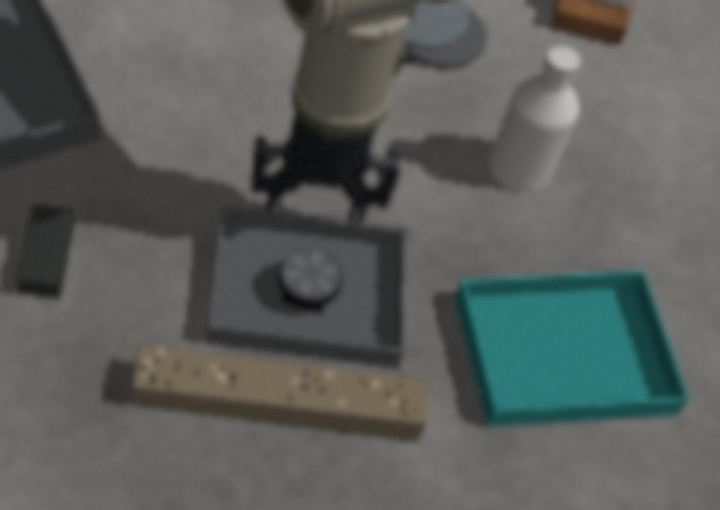

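The tray, with the head in it, is about 30 mm short of the strip and parallel to it. It lies between the strip's ends: tray right edge at column 403, strip end at 425. I keep pushing slowly.

```bash
python3 -m pendant '[[0.8,0,2,0,0],[0.8,0,3,0,0],[0.8,0,3,0,0],[0.8,0,3,0,0],[0.8,0,3,0,0],[0.8,0,3,0,0],[0.8,0,3,0,0],[0.8,0,2,0,0],[0.8,0,1,0,0]]'
python3 -m pendant '[[0.8,0,1,0,0],[0.8,0,1,0,0],[0.8,0,1,0,0],[0.8,0,1,0,0],[0.8,0,0,0,0]]'
```

```text
time: 17.2
tool_pos: [512.6, 259.8, 5.2]
tcp_rot: [-180.0, -0.0, 86.0]
ft_force: [-6.4, 1.6, 5.5]
finger_gap: 68.3
time: 17.7
tool_pos: [516.6, 259.6, 5.3]
tcp_rot: [180.0, -0.0, 86.0]
ft_force: [-5.3, -0.1, 2.9]
finger_gap: 68.5
```

```bash
python3 -m pendant '[[0.8,0,1,0,0],[0.8,0,1,0,0],[0.8,0,0,0,0]]'
python3 -m pendant '[[0.8,0,1,0,0],[0.8,0,1,0,0],[0.8,0,0,0,0]]'
python3 - <<'E'
from h import *
for c,n in(("scene","s3"),("side","s3b")):
    p,d=shot(c,n);W=cloud(c,d)
    x=np.array([np.cos(np.radians(-3.9)),np.sin(np.radians(-3.9))]);y=np.array([-x[1],x[0]])
    L=np.stack([(W[...,:2]-[692,226.5])@x,(W[...,:2]-[692,226.5])@y],-1)
    for lab,z0,z1,a,b in(('strip',37,46,-35,35),('tray',24,35,-190,-24)):
        m=(W[...,2]>z0)&(W[...,2]<z1)&(L[...,0]>a)&(L[...,0]<b)&(np.abs(L[...,1]-10)<150)
        q=L[m];print(c,lab,m.sum(),np.percentile(q,[1,99],0).round(1).tolist())
    # tray far wall edge: x of top vs y
E
```

```text
time: 18.0
tool_pos: [518.6, 259.4, 5.2]
tcp_rot: [180.0, -0.0, 86.0]
ft_force: [-4.1, 0.4, 3.7]
finger_gap: 68.0
time: 18.3
tool_pos: [518.9, 259.3, 5.1]
tcp_rot: [-179.8, 0.0, 86.0]
ft_force: [-13.1, -0.1, 10.3]
finger_gap: 68.3
scene strip 1413 [[-22.3, -127.2], [22.6, 127.1]]
scene tray 346 [[-171.0, -68.9], [-27.2, 109.5]]
side strip 587 [[-22.9, -129.3], [22.0, 125.4]]
side tray 350 [[-183.4, -72.1], [-24.4, 111.5]]
```

```bash
python3 -m pendant '[[0.8,0,1,0,0],[0.8,0,0,0,0],[0.8,0,0,0,0]]'
python3 -m pendant '[[0.8,0,0.5,0,0],[0.8,0,0,0,0],[0.8,0,0,0,0]]'
```

```text
time: 18.7
tool_pos: [518.9, 259.3, 5.0]
tcp_rot: [-179.7, 0.0, 86.0]
ft_force: [-18.6, -0.1, 14.2]
finger_gap: 68.4
time: 19.0
tool_pos: [518.9, 259.3, 5.0]
tcp_rot: [-179.7, 0.1, 86.0]
ft_force: [-20.7, 0.6, 15.8]
finger_gap: 68.5
```

```bash
python3 -m pendant '[[0.8,0,-2,0,0],[0.8,0,-3,0,0],[0.8,0,-10,0,0],[0.8,0,-25,0,0],[0.8,0,-30,-20,0],[0.8,0,-10,-45,0],[0.8,0,0,-45,0],[0.8,0,0,-45,0],[0.8,0,0,-30,0],[0.8,0,0,0,0]]'
python3 - <<'E'
from h import *
p,d=shot("wrist","w6");W=cloud("wrist",d)
x=np.array([np.cos(np.radians(-3.9)),np.sin(np.radians(-3.9))]);y=np.array([-x[1],x[0]])
L=np.stack([(W[...,:2]-[692,226.5])@x,(W[...,:2]-[692,226.5])@y],-1)
Z=W[...,2]
for s in range(-120,130,20):
    m=(np.abs(L[...,1]-s)<10)
    st=m&(Z>37)&(Z<48)&(np.abs(L[...,0])<40); tr=m&(Z>24)&(Z<35)&(L[...,0]>-190)&(L[...,0]<-18)&~st
    f=lambda k:np.percentile(L[k][:,0],[2,98]).round(1).tolist() if k.sum()>5 else None
    print(s,f(st),f(tr))
goto(599,250,200,86)
E
```

```text
time: 20.0
tool_pos: [445.2, 266.1, 196.4]
tcp_rot: [179.4, -0.3, 86.0]
ft_force: [0.9, -0.4, 0.7]
finger_gap: 68.3
-120 None None
-100 None None
-80 None [-101.4, -54.4]
-60 None [-167.6, -46.7]
-40 None [-167.8, -163.9]
-20 None [-167.8, -96.2]
0 None [-167.2, -74.7]
20 None [-167.1, -71.5]
40 None [-167.2, -76.0]
60 None [-167.6, -163.2]
80 None [-167.3, -163.1]
100 None [-167.3, -38.2]
120 None None
t 20.05 pos [444.  265.5 193.3] rot [179.7  -0.2  86. ] j [ 25.  -5. 102.  -0.  83. -61.] tool shift now [ -4.5 155.8  -5.7] xyaw 86.0
turn (world ccw) 0.0 = about tool z -0.0
```

View pics/w6.png

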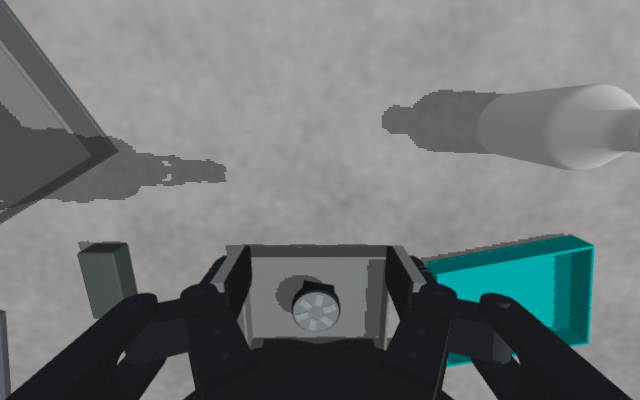

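Near wall is straight and parallel to the strip estimate to within 0.5 mm, and the head sits upright at (317,310). I move over the strip to check the joint itself.

```bash
python3 -m pendant '[[0.8,0,20,-15,0],[0.8,0,40,-15,0],[0.8,0,45,-10,0],[0.8,0,45,0,0],[0.8,0,45,0,0],[0.8,0,45,0,0],[0.8,0,25,0,0],[0.8,0,8,0,0],[0.8,0,0,0,0],[0.8,0,0,0,0]]'
python3 - <<'E'
from h import *
p,d=shot("wrist","w7");W=cloud("wrist",d)
cv2.imwrite('pics/w7.png',p)
x=np.array([np.cos(np.radians(-3.9)),np.sin(np.radians(-3.9))]);y=np.array([-x[1],x[0]])
L=np.stack([(W[...,:2]-[692,226.5])@x,(W[...,:2]-[692,226.5])@y],-1)
Z=W[...,2]
for s in range(-140,141,20):
    m=(np.abs(L[...,1]-s)<10)
    st=m&(Z>37)&(Z<48)&(np.abs(L[...,0])<40); tr=m&(Z>24)&(Z<35)&(L[...,0]>-190)&(L[...,0]<-10)
    f=lambda k:np.percentile(L[k][:,0],[2,98]).round(1).tolist() if k.sum()>5 else None
    print(s,f(st),f(tr))
s=r.sense();print(s['tool_pos'],s['time'])
E
```

```text
time: 21.05
tool_pos: [713.8, 245.4, 228.1]
tcp_rot: [-179.9, 0.0, 86.0]
ft_force: [0.8, 0.1, 0.5]
finger_gap: 68.5
-140 [-21.9, 18.6] None
-120 [-22.6, 20.2] [-23.6, -23.2]
-100 [-22.7, 20.3] [-23.8, -23.6]
-80 [-23.4, 20.5] [-158.5, -23.7]
-60 [-23.5, 20.8] [-163.9, -24.1]
-40 [-23.5, 19.2] [-164.4, -24.0]
-20 [-23.5, 19.2] [-164.4, -24.1]
0 [-23.5, 19.2] [-164.4, -24.3]
20 [-23.6, 19.3] [-164.2, -24.6]
40 [-23.6, 19.4] [-164.2, -24.6]
60 [-24.4, 19.6] [-164.3, -24.7]
80 [-24.4, 18.6] [-164.0, -24.9]
100 [-24.4, 18.2] [-163.5, -26.0]
120 [-24.3, 18.3] [-25.1, -25.0]
140 None None
[713.62982854 245.64520247 228.86135868] 21.1
```

View pics/w7.png

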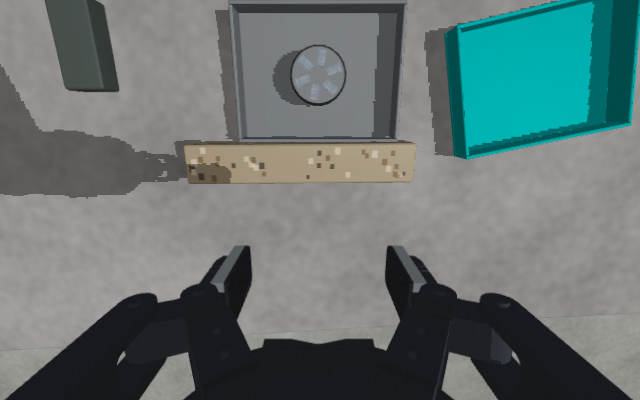

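The wrist view shows the tray's far wall at about (240,138)–(397,141) and the strip edge at (185,145)–(413,143). The depth fit and the picture agree that the tray is turned about 0.6° from the strip, which leaves a gap of about 2 mm at the -y end. I'll fix this by pushing with closed fingers on the -y half of the near wall.

```bash
python3 -c "
from h import *
goto(483,211,10,86.4)"
python3 -m pendant '[[0,-10,-25,0,0],[0,-6,-45,0,0],[0,-6,-45,0,0],[0,-6,-45,0,0],[0,-6,-40,0,0],[0,-6,-25,0,0],[0,-6,-3,0,0],[0,-5,0,0,0],[0,0,0,0,0]]'
python3 -c "
from h import *
goto(483,211,10,86.4)"
```

```text
t 21.1 pos [713.6 245.6 228.9] rot [-179.9    0.    86. ] j [ 15.  32.  55.   0.  93. -71.] tool shift now [ -50.6 -227.3  219.3] xyaw 86.0
turn (world ccw) 0.4 = about tool z -0.4
time: 22.0
tool_pos: [484.1, 210.1, 230.5]
tcp_rot: [179.9, -0.0, 86.0]
ft_force: [0.5, 0.6, 1.0]
finger_gap: -0.5
t 22.0 pos [484.1 210.1 230.5] rot [179.9  -0.   86. ] j [ 18.  -4.  97.  -0.  87. -68.] tool shift now [  0.7  -1.4 220.5] xyaw 86.0
turn (world ccw) 0.4 = about tool z -0.4
```

```bash
python3 -m pendant '[[0,0,0,30,0],[0,0,0,45,0],[0,0,0,45,0],[0,0,0,45,0],[0,0,0,30,0],[0,0,0,17,0],[0,0,0,5,0],[0,0,0,0,0],[0,0,0,0,0]]'
python3 -m pendant '[[0,0,8,0,0],[0,0,8,0,0],[0,0,6,0,0],[0,0,4,0,0],[0,0,2,0,0],[0,0,1,0,0],[0,0,1,0,0],[0,0,0,0,0]]'
python3 -m pendant '[[0,0,1,0,0],[0,0,1,0,0],[0,0,1,0,0],[0,0,0,0,0]]'
```

```text
time: 22.9
tool_pos: [484.9, 210.9, 14.3]
tcp_rot: [179.9, -0.0, 86.0]
ft_force: [0.4, -0.1, 0.5]
finger_gap: -0.3
time: 23.7
tool_pos: [513.3, 208.5, 13.0]
tcp_rot: [-180.0, 0.0, 86.0]
ft_force: [0.1, 0.5, 0.4]
finger_gap: -0.1
time: 24.1
tool_pos: [515.6, 208.3, 13.0]
tcp_rot: [-179.9, 0.0, 86.0]
ft_force: [-5.3, -0.2, 4.6]
finger_gap: 0.2
```

```bash
python3 -m pendant '[[0,0,1,0,0],[0,0,0,0,0]]'
python3 -m pendant '[[0,0,1,0,0],[0,0,0,0,0]]'
python3 -m pendant '[[0,0,1,0,0],[0,0,0,0,0]]'
```

```text
time: 24.3
tool_pos: [516.2, 208.1, 12.9]
tcp_rot: [-179.8, 0.0, 86.0]
ft_force: [-6.7, -1.1, 5.7]
finger_gap: -0.2
time: 24.5
tool_pos: [516.5, 208.0, 12.7]
tcp_rot: [-179.8, 0.1, 86.0]
ft_force: [-9.5, -1.4, 7.6]
finger_gap: 0.1
time: 24.7
tool_pos: [516.5, 208.1, 12.6]
tcp_rot: [-179.6, 0.1, 86.0]
ft_force: [-14.6, -1.1, 12.3]
finger_gap: -0.2
```

```bash
python3 -m pendant '[[0,0,1,0,0],[0,0,0,0,0],[0,0,0,0,0]]'
python3 -m pendant '[[0,0,-2,0,0],[0,0,-4,0,0],[0,0,-15,0,0],[0,0,-25,0,0],[0,0,-5,-40,0],[0,0,0,-45,0],[0,0,0,-45,0],[0,0,0,-45,0],[0,0,0,-40,0],[0,0,0,0,0]]'
python3 -m pendant '[[0,6,30,0,0],[0,6,45,0,0],[0,8,45,0,0],[0,8,45,0,0],[0,8,45,0,0],[0,8,30,0,0],[0,4,10,0,0],[0,0,0,0,0],[0,0,0,0,0]]'
python3 - <<'E'
from h import *
p,d=shot("wrist","w8");W=cloud("wrist",d)
cv2.imwrite('pics/w8.png',cv2.resize(p[0:230,120:480],None,fx=2.2,fy=2.2))
x=np.array([np.cos(np.radians(-3.9)),np.sin(np.radians(-3.9))]);y=np.array([-x[1],x[0]])
L=np.stack([(W[...,:2]-[692,226.5])@x,(W[...,:2]-[692,226.5])@y],-1)
Z=W[...,2]
A=[]
for s in range(-130,131,5):
    m=(np.abs(L[...,1]-s)<2.5)
    st=m&(Z>37)&(Z<48)&(np.abs(L[...,0])<40); tr=m&(Z>24)&(Z<35)&(L[...,0]>-190)&(L[...,0]<-10)
    a=np.percentile(L[st][:,0],3) if st.sum()>5 else np.nan
    w=L[tr][:,0]; w=w[w<-150] if len(w) else w
    A.append((s,a,np.median(w) if len(w)>3 else np.nan))
A=np.array(A)
for k in(1,2):
    g=np.isfinite(A[:,k])&(abs(A[:,0])<120);f=np.polyfit(A[g,0],A[g,k],1);print('strip' if k==1 else 'traynear','deg',np.degrees(f[0]).round(2),'x0',f[1].round(1),A[g,0].min(),A[g,0].max())
for c in ["scene"]:
  optics.snapshot(c)
  for n in("head","brick","bottle","can"): print(n,[(np.round(o["at"]).tolist(),round(o["score"],2)) for o in optics.search_frame(c,n)][:1])
s=r.sense();print(s['tool_pos'],s['time'])
E
```

```text
time: 25.0
tool_pos: [516.5, 208.1, 12.6]
tcp_rot: [-179.5, 0.1, 86.0]
ft_force: [-20.1, -0.7, 15.6]
finger_gap: -0.3
time: 26.0
tool_pos: [473.2, 212.8, 235.9]
tcp_rot: [179.3, -0.3, 86.0]
ft_force: [-0.2, 0.1, 0.4]
finger_gap: -0.2
time: 26.9
tool_pos: [722.0, 241.9, 227.2]
tcp_rot: [-179.9, 0.0, 86.0]
ft_force: [-0.5, 0.6, 0.5]
finger_gap: -0.0
strip deg -0.38 x0 -23.0 -115.0 115.0
traynear deg 0.05 x0 -153.0 -70.0 105.0
head [([616.0, 249.0, 42.0], 0.61)]
brick [([561.0, 1.0, 32.0], 0.94)]
bottle [([417.0, 470.0, 96.0], 0.96)]
can [([479.0, -493.0, 83.0], 0.97)]
[721.94843884 242.02388342 228.85976845] 27.2
```

View pics/w8.png

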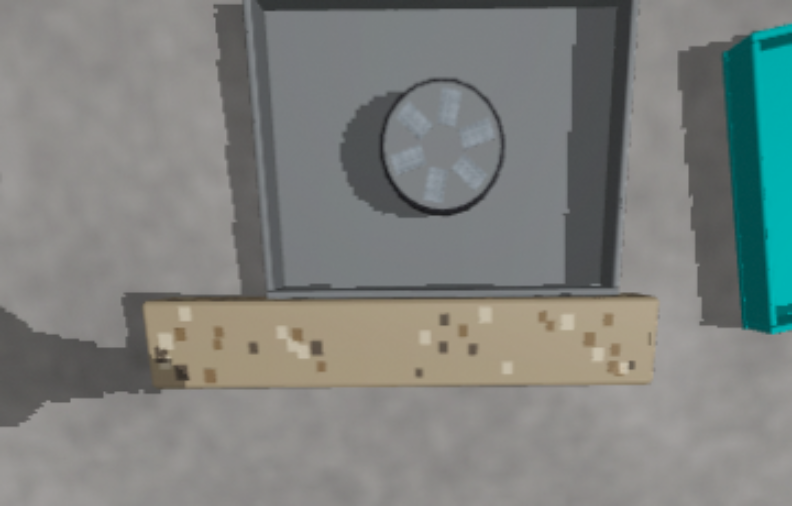

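The tray's far wall (270,297)–(617,292) and the strip edge (145,303)–(657,297) are now parallel, with no gap showing. The tray lies within both strip ends, and the head sits level in it.

```bash
python3 -c "
from bench import hand_in
print(hand_in())"
```

```text
the job is handed in; nothing more can be done
None
```

The job is done and handed in at about 27 s of the 56 s limit. The pad head is off the polisher and sits hub down in the small grey tray. The tray has been slid along the bench against the granite strip.

- **Pad head:** It came off with a straight upward pull and was lowered until it touched the tray floor before I let go. In the last picture it is level, near the middle of the tray.
- **Tray against the strip:** After the first push, both the depth data and the picture showed the tray about 0.6° out of line. I pushed the open end closed with about 20 N. In the last picture the tray edge and the strip edge are parallel to about 0.1°, with no gap showing.
- **Strip ends:** The tray covers about -70 to +110 mm along the strip, whose ends are at ±130 mm.
- **Brick, bottle and can:** All three were found where they started, to within the networks' few millimetres.

**Checks that disagreed:** The last depth fit of the tray's near wall was still about 0.4° off the strip. I did not trust it, because that wall was cut off at the picture's edge. Some earlier wrist readings also placed the tray 1 to 5 mm from the strip, although the push force showed firm contact. I put that down to camera calibration.

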